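# Make up the stepped arbor and lock it with its spindle

### The arm

A 6-joint arm with a two-finger parallel gripper is mounted at the origin on a cart in front of the work surface, level with it; the furniture and walls round the work are solid. World frame = base frame: x ahead of the robot, y to its left, z up, the work surface at z = 0. Lengths are in m, angles in rad, forces in N, time in s.
With the tool pointing down it reaches from about 0.325 to 0.85 m from the base axis. Payload 4.4 kg.
Tool frame: the origin (TCP) lies midway between the tips of the shut fingers; the grasp point (between the pads) lies 19 mm behind it (manip.tcp_to_grasp is the distance from the TCP to the grasp point, in m); z points along the fingers, y is the direction in which the jaws open and shut (so a half turn about z gives the same grasp; the last joint's range is limited). The gripper opens to 94 mm and grips with 3 to 60 N. Pads are 16 mm wide; open, the fingers measure 119 mm over their backs; the gripper's body (75 mm by 177 mm) begins 78 mm behind the grasp point.
Start: joints at [-0.15, 0.207, 1.542, -0, 1.393, -0.15], TCP at [0.575, -0, 0.205] pointing down, gripper open.
Joint ranges: [-2.73, 2.73], [-0.86, 2.22], [0.23, 2.46], [-1.11, 4.25], [0.08, 2.63], [-2.82, 2.82]. Speed limits (rad/s): [2.79, 2.79, 3.14, 3.14, 3.14, 3.14].

### API

Orientations are given as a unit quaternion [x, y, z, w].
In Python, from cell import manip, cams, ticket gives the robot as it stands. The module is installed in compiled form; this text tells all that it offers.
- The arm moves only by the tool jog_arm, never from a script. Its argument "rows" is a list that holds one entry, the list of rows, each a list of 7 numbers: the turn, a rotation vector about the tool's x, y, z in units of 6 degrees (1.0 is 6 degrees), then the shift along the tool's x, y, z in units of 40 mm (1.0 is 40 mm), then the closure, from 0 (fully open) to 1 (shut). A call has 1 to 20 rows; each row shifts and turns the commanded pose from where the row before left it, along the tool's axes as they then stand; what a row does not reach is not made up. A row lasts 1/12 s, in which the tool goes at most 41.7 mm and 7.16 degrees, less where a joint would pass 70% of its speed; a pose out of reach is approached as far as the arm can. A call is refused whole if a number of a shift passes 1 or a number of a turn 1, either way. A call with a gripper value outside its range is refused whole. The fingers move at their own pace and stop on an object; "newtons" is the grip in N (left out, the last holds). Time passes only in rows, so rows that do not move let the fingers close. It gives the time, the measured TCP pose, the force and the opening at its end, in the units of the state.
- manip.read_state(): the state, without advancing time (a new reading comes with each control period).
- cams.grab_frame(name): name is "scene" or "side" or "wrist"; returns a dict with "img" (480x640x3 uint8, red, green, blue), "depth" (480x640 float32, m along the optical axis (not along the pixel's ray), 0 where there is no reading), "fx", "fy", "cx", "cy" (pixels), "distortion" ([k1, k2, p1, p2, k3] as OpenCV has them; the pictures are not rectified), "rvec" (rotation vector, rad) and "tvec" (3), from world to camera coordinates, as OpenCV has them; the wrist camera has in their place "T_tool_cam" (4x4, takes a point from camera to tool coordinates, whose origin is the TCP and whose axes are the flange's). Camera axes: x right, y down, z forward; pixel columns grow to the right and rows downward; lengths in m; the calibration is good to about 2 mm. A picture is of the moment at which its call begins: read the wrist's pose just before it.
- ticket.finish_job(): hands the job in, once; it reports no verdict.
The state is a dict: "clock": time; "joint_positions": joint angles; "dq": joint speeds; "effort": joint torques, N m; "ee_pos": TCP position; "eef_rot": TCP orientation; "ft_force": force on the tool from outside, world axes, zero at the start; "moment": the same for the moment, N m; "width": finger opening in m.
Only numpy, scipy, OpenCV 4.12 (cv2) and the standard library are available. Lean on these libraries where they do the work, as an engineer would, in place of code of your own. Each camera call takes 0.05 s, during which the arm holds its last target. There are 200 camera calls.

### The job

Build up the arbor on the round stand: seat the wide ring in the stand's recess, then the middle ring in the top of the wide one, then the narrow ring in the top of the middle one. Last, take the spindle by its knob out of its post and thread it down through the whole stack into the bore of the stand, until the knob rests on the narrow ring. Leave everything upright and let go, and do not disturb the loose hand stamp and the eye loupe that stand among them.

Things in the scene. Friction and masses are not known exactly. Their poses are not given: they have to be found in the camera images.
- wide_ring_center (a point): Widest of three loose aluminium rings, standing upright on the bench with its recess upward: 62 mm outer diameter, 30 mm high, foot edge rounded 6 mm; through bore 30 mm; in its top a recess 50 mm across and 5 mm deep. Point: on its axis, half-way up (15 mm above its underside). z along its axis, upward.
- middle_ring_center (a point): Middle loose aluminium ring, recess upward: 47 mm outer diameter, 30 mm high, foot edge rounded 6 mm; through bore 20 mm; in its top a recess 36 mm across and 5 mm deep. Point: on its axis, half-way up (15 mm above its underside). z along its axis, upward.
- narrow_ring_center (a point): Narrowest loose aluminium ring, plain top: 33 mm outer diameter, 28 mm high, foot edge rounded 4 mm; through bore 16 mm. Point: on its axis, half-way up (14 mm above its underside). z along its axis, upward.
- spindle_knob (a point): Loose spindle: black cylindrical knob 25 mm across and 30 mm high, below it a steel shaft 12 mm thick and 92 mm long, the last 10 mm tapering to a 6 mm tip. At the start it hangs upright in the post, underside of the knob resting on the post's top 96 mm above the bench, and must be lifted more than 92 mm to come free. Point: centre of the knob, 15 mm above its underside, 107 mm above the tip. z along the shaft, upward.
- stand: Fixed round dark steel stand, a disc 90 mm across and 20 mm high; on it a raised collar (79 mm outer, 65 mm inner diameter, 5 mm high, top 25 mm above the bench) encloses the recess for the wide ring, whose floor is 20 mm above the bench. In the middle a blind bore 16 mm across goes down 16 mm from that floor. Origin: on its axis, at bench height; z upward. Made up, the undersides of the rings stand 20, 45 and 70 mm above the bench and the stack's top 98 mm.
- post: Fixed dark steel post that holds the spindle at the start: foot disc 64 mm across and 7 mm high, column 30 mm thick and 96 mm high with a 15 mm bore down its axis. Origin: on its axis at bench height; z upward. An inspection lamp overhangs the bench: the low end of its head is about 0.51 m above it near x 0.56, y -0.09; cross nearer the robot.
- stamp_center (a point): Loose hand stamp standing upright, grey foot 26 x 44 mm with a turned wooden handle, 62 mm high, a bystander standing among the work. Point: its middle, half-way up.
- loupe_center (a point): Loose black eye loupe, a waisted cup 36 mm across and 36 mm high, also a bystander. Point: its centre.
There are look-alikes about, which are no part of the job. What is meant by the part that bears spindle_knob is not blue, and is the larger of those in its own colour.

How it is judged:
On the way, in this order (a step that is already met when the one before it is completed fails the run):
1. the wide ring is seated flat in the recess of the stand (horizontal distance between wide_ring_center and stand below 0.004 m and z of wide_ring_center in the frame of stand between 0.032 and 0.0375 m and angle between wide_ring_center's own z axis and vertical below 0.05 rad), for 0.2 s.
2. the middle ring is seated in the top of the wide ring (all of step 1 and horizontal distance between middle_ring_center and stand below 0.006 m and z of middle_ring_center in the frame of stand between 0.057 and 0.0625 m and angle between middle_ring_center's own z axis and vertical below 0.05 rad), for 0.2 s.
3. the narrow ring is seated in the top of the middle ring (all of step 2 and horizontal distance between narrow_ring_center and stand below 0.008 m and z of narrow_ring_center in the frame of stand between 0.081 and 0.0865 m and angle between narrow_ring_center's own z axis and vertical below 0.05 rad), for 0.2 s.
4. the spindle is threaded through the stack into the stand's bore, knob on the narrow ring (all of step 3 and horizontal distance between spindle_knob and stand below 0.008 m and z of spindle_knob in the frame of stand between 0.11 and 0.1155 m and angle between spindle_knob's own z axis and vertical below 0.05 rad), for 0.2 s.
At the end, for the whole second after the job is handed in: Upright (0.05 rad) and at rest on the stand, centres this high over its underside and this near its axis: wide ring 32-37.5 mm, 4 mm; middle ring 57-62.5 mm, 6 mm; narrow ring 81-86.5 mm, 8 mm; spindle knob 110-115.5 mm, 8 mm (all of step 4 and linear speed of each of wide_ring, middle_ring, narrow_ring, spindle below 0.02 m/s); the robot touches nothing.
It fails at once if the bystanding hand stamp or loupe is moved more than 30 mm (distance of any of stamp_center, loupe_center from where it was at the start of the episode above 0.03 m).
It also fails if it takes over 99 s, if anything falls off the work surface, if the arm or the gripper's body presses on something with over 40 N, if the wrist force passes 120 N, or if a joint passes its speed limit or range.

## Working session

There is one attempt and no reset: what is moved stays moved. The work goes in short steps, Python scripts to look and compute and a tool call to move; the robot and the scene stay as the last step left them, time stands still between calls to the robot, and variables do not carry over. Pictures are saved under pics/ and viewed, about 12 in all and at most 16, crops included, and the job is handed in when it is done.

Besides the shell and the picture viewer there is one more tool, called after "Request:" by a JSON object that holds its "fn" and its "kwargs". jog_arm: Moves the arm, as the interface text tells. Its arguments: {"type":"object","properties":{"rows":{"type":"array","items":{"type":"array","items":{"type":"array","items":{"type":"number"}}}},"newtons":{"type":"number"}},"required":["rows"]}

```bash
mkdir -p pics; cat > h.py <<'E'
import numpy as np, cv2
from cell import manip, cams, ticket
from scipy.spatial.transform import Rotation as R
def grab(n):
    s=manip.read_state(); f=cams.grab_frame(n)
    f['K']=np.array([[f['fx'],0,f['cx']],[0,f['fy'],f['cy']],[0,0,1.]]); f['D']=np.array(f['distortion'],float)
    if 'rvec' in f:
        Rm=cv2.Rodrigues(np.array(f['rvec'],float))[0]; f['Rwc']=Rm.T; f['o']=-Rm.T@np.array(f['tvec'],float).ravel()
    else:
        T=np.array(f['T_tool_cam']); Rt=R.from_quat(s['eef_rot']).as_matrix()
        f['Rwc']=Rt@T[:3,:3]; f['o']=Rt@T[:3,3]+np.array(s['ee_pos'])
    return f
def rays(f,uv):
    p=cv2.undistortPoints(np.array(uv,float).reshape(-1,1,2),f['K'],f['D']).reshape(-1,2)
    return np.c_[p,np.ones(len(p))]@f['Rwc'].T
def onplane(f,uv,z):
    d=rays(f,uv); return f['o']+d*((z-f['o'][2])/d[:,2])[:,None]
def cloud(f):
    v,u=np.mgrid[0:480,0:640]; d=rays(f,np.c_[u.ravel(),v.ravel()])
    return (f['o']+d*f['depth'].ravel()[:,None].astype(float)).reshape(480,640,3)
def save(n,f): cv2.imwrite(f'pics/{n}.png',f['img'][:,:,::-1])
E
python3 - <<'E'
from h import *
print(manip.read_state())
for n in ('scene','side','wrist'):
    f=grab(n); save(n+'0',f); print(n,f['o'].round(3),f['Rwc'][:,2].round(2),f['fx'],f['D']); np.savez(f'pics/{n}0.npz',**{k:f[k] for k in('img','depth','K','D','Rwc','o')})
E
```

```text
{'clock': 0.0, 'joint_positions': array([-1.50501655e-01,  2.07378032e-01,  1.54292717e+00, -7.85804542e-06,
        1.39349703e+00, -1.50521711e-01]), 'dq': array([ 1.15270732e-04,  4.98137235e-04,  1.92333627e-03, -9.44435851e-04,
       -5.84689865e-05, -6.47926921e-04]), 'effort': array([-8.39226868e-05, -3.70882022e+01, -2.81415099e+01,  6.96549774e-02,
        3.60915181e-02, -1.71865345e-04]), 'ee_pos': array([5.74204462e-01, 1.05701136e-04, 2.04327348e-01]), 'eef_rot': array([ 7.07098766e-01,  7.07113933e-01, -6.58347658e-04, -8.87214714e-04]), 'ft_force': array([0.32379932, 0.44602435, 0.28674618]), 'moment': array([-0.0170329 , -0.00589957, -0.0132532 ]), 'width': 0.0938607176655181}
scene [ 0.168 -0.658  0.563] [ 0.35  0.76 -0.54] 490.81385379993816 [-0.10287017  0.          0.          0.          0.        ]
side [0.06  0.804 0.764] [ 0.39 -0.71 -0.59] 604.6138849921598 [-0.06808515  0.          0.          0.          0.        ]
wrist [0.574 0.085 0.384] [-0.   -0.29 -0.96] 341.769787908538 [-0.06115062  0.          0.          0.          0.        ]
```

View pics/scene0.png

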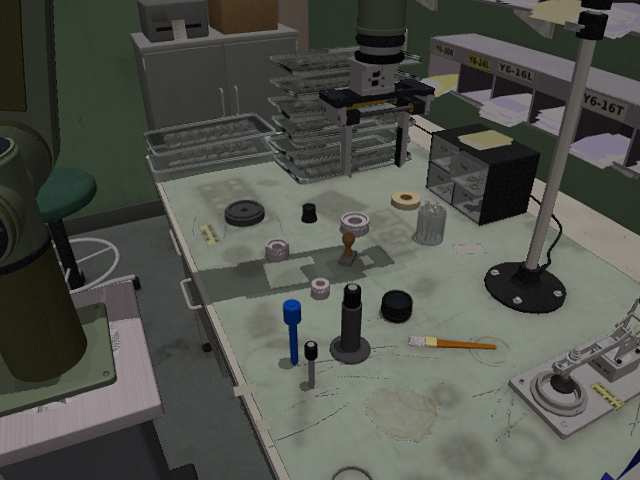

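View pics/side0.png

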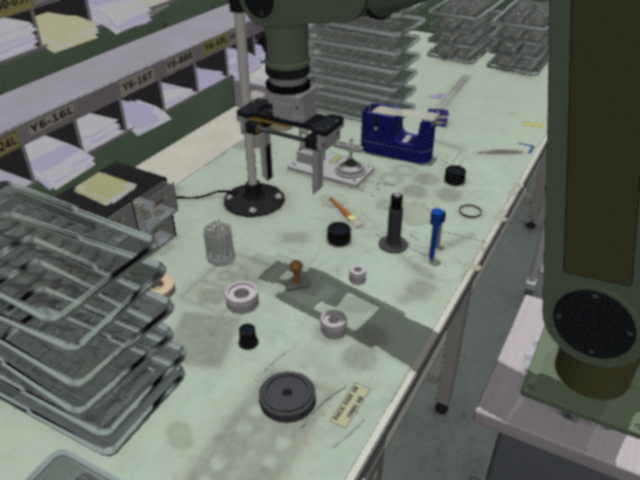

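The scene view shows the stand (244,212), loupe (309,212), wide ring (355,222), stamp (348,248), middle ring (277,249), narrow ring (320,288), and the post with the black spindle (351,320). There are two spindle candidates besides that one: a blue one at (291,330) and a small black one at (311,365). The spindle in the post at (351,293) is black and looks larger than the one at (311,350), so it fits. I'll confirm with a crop and measure.

```bash
python3 - <<'E'
from h import *
L=lambda n:dict(np.load(f'pics/{n}0.npz'))
fs={n:L(n) for n in('scene','side','wrist')}
P=[]
for n in fs:
    f=fs[n]; c=cloud(f); ok=(f['depth']>0)&(c[...,0]>.25)&(c[...,0]<.85)&(abs(c[...,1])<.45)
    b=c[ok&(abs(c[...,2])<.008)]; print(n,'bench z',np.median(b[:,2]).round(4),b[:,2].std().round(4))
seeds={'stand':((244,212),(288,396),.025),'wide':((355,222),(241,295),.03),'mid':((277,247),(334,322),.03),'narrow':((320,286),(357,273),.028),'spindle':((352,288),(396,198),.126),'stamp':((348,240),(296,266),.06),'loupe':((309,210),(248,334),.036),'small':((311,346),None,.08)}
# top-plane points: pixels near seed whose height is near the top; circle via minEnclosing on robust
for k,(a,b,z) in seeds.items():
    for n,s in(('scene',a),('side',b)):
        if s is None: continue
        f=fs[n]; c=cloud(f); v,u=np.mgrid[0:480,0:640]
        m=(abs(u-s[0])<40)&(abs(v-s[1])<40)&(f['depth']>0)&(abs(c[...,2]-z)<.005)
        p=c[m][:,:2]; s0=onplane(f,[s],z)[0,:2]; p=p[np.hypot(*(p-s0).T)<.06]
        if len(p)<5: print(k,n,'few',s0.round(3));continue
        lo,hi=np.percentile(p,2,0),np.percentile(p,98,0)
        print(k,n,len(p),'ctr',((lo+hi)/2).round(4),'ext',(hi-lo).round(3),'seed',s0.round(3))
f=fs['scene']['img'][270:400,260:420,::-1]; cv2.imwrite('pics/crop1.png',cv2.resize(f,None,fx=4,fy=4,interpolation=2))
E
```

```text
scene bench z 0.0014 0.0015
side bench z 0.001 0.0018
wrist bench z 0.0018 0.001
stand scene 282 ctr [0.4153 0.2805] ext [0.074 0.077] seed [0.411 0.262]
stand side 1070 ctr [0.4148 0.2862] ext [0.077 0.077] seed [0.408 0.295]
wide scene 196 ctr [0.6119 0.1245] ext [0.059 0.058] seed [0.606 0.112]
wide side 274 ctr [0.6117 0.1295] ext [0.059 0.058] seed [0.606 0.139]
mid scene 161 ctr [0.427  0.1048] ext [0.044 0.044] seed [0.425 0.095]
mid side 215 ctr [0.4276 0.111 ] ext [0.043 0.045] seed [0.421 0.119]
narrow scene 161 ctr [ 0.4529 -0.0412] ext [0.029 0.03 ] seed [ 0.45  -0.049]
narrow side 132 ctr [ 0.4535 -0.0353] ext [0.03 0.03] seed [ 0.448 -0.025]
spindle scene 172 ctr [ 0.4376 -0.183 ] ext [0.021 0.021] seed [ 0.437 -0.184]
spindle side 70 ctr [ 0.4394 -0.1769] ext [0.022 0.023] seed [ 0.435 -0.166]
stamp scene 69 ctr [0.5463 0.0318] ext [0.02  0.017] seed [0.539 0.017]
stamp side 72 ctr [0.5465 0.0398] ext [0.019 0.019] seed [0.541 0.048]
loupe scene 55 ctr [0.5416 0.2078] ext [0.026 0.029] seed [0.536 0.19 ]
loupe side 105 ctr [0.5415 0.2121] ext [0.027 0.028] seed [0.532 0.222]
small scene 116 ctr [ 0.3508 -0.2034] ext [0.016 0.061] seed [ 0.356 -0.221]
```

View pics/crop1.png

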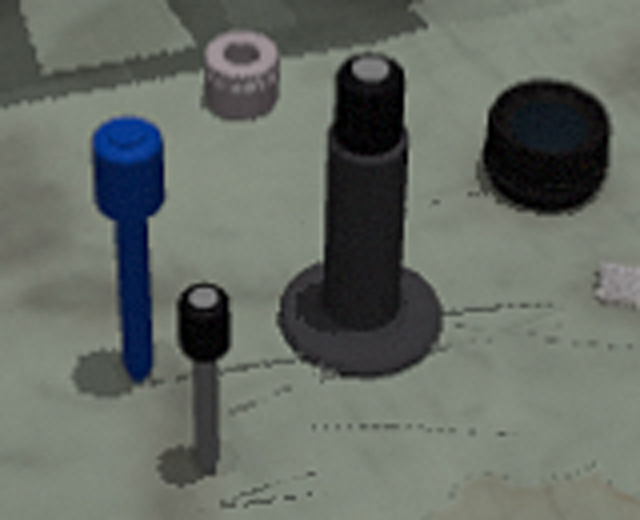

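View pics/wrist0.png

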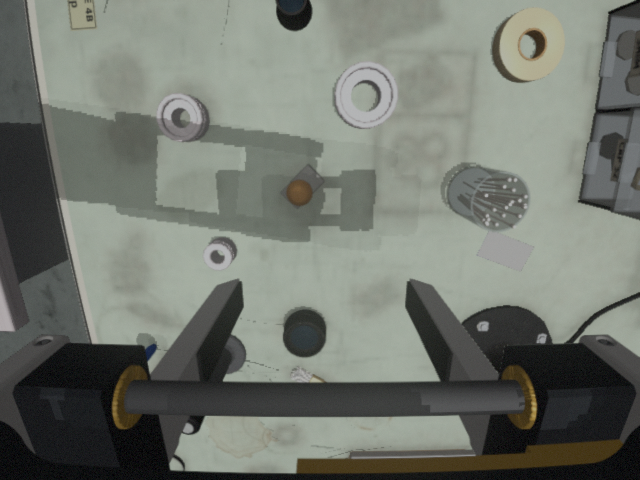

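The crop confirms it: the spindle standing in the post (knob at crop 370,95) is black and clearly larger than the free black one (205,320), and the third (128,165) is blue. The wrist view shows wide (366,95), middle (182,117) and narrow (220,253). Scene and side disagree by about 6 mm in y, so I'll check with wrist depth.

```bash
cat >> h.py <<'E'
def top(f,s0,z,rad,tol=.005):
    c=cloud(f); m=(f['depth']>0)&(abs(c[...,2]-z)<tol)&(np.hypot(c[...,0]-s0[0],c[...,1]-s0[1])<rad)
    p=c[m][:,:2]; (cc,r)=cv2.minEnclosingCircle(p.astype(np.float32)) 
    lo,hi=np.percentile(p,1,0),np.percentile(p,99,0)
    return len(p),((lo+hi)/2).round(4),(hi-lo).round(4),np.round(cc,4),round(r,4),np.median(c[m][:,2]).round(4)
E
python3 - <<'E'
from h import *
f=dict(np.load('pics/wrist0.npz'))
for k,s,z in(('wide',(.6118,.127),.031),('mid',(.4273,.108),.031),('narrow',(.4532,-.038),.029)): print(k,top(f,s,z,.045))
E
```

```text
wide (1288, array([0.6142, 0.1264]), array([0.0596, 0.0595]), array([0.6146, 0.1264]), 0.0314, np.float64(0.0294))
mid (839, array([0.43  , 0.1075]), array([0.0447, 0.0447]), array([0.4293, 0.1069]), 0.0238, np.float64(0.0294))
narrow (532, array([ 0.4551, -0.0388]), array([0.0313, 0.0309]), array([ 0.4545, -0.0391]), 0.017, np.float64(0.0278))
```

Request:
{"fn": "jog_arm", "kwargs": {"rows": [[[0,0,0,0.9,0,0,0],[0,0,0,0.9,0.2,0,0],[0,0,0,0.9,0.3,0,0],[0,0,0,0.4,0.4,0,0],[0,0,0,0,0,0,0],[0,0,0,0,0,0,0]]]}}

```text
clock: 0.65
ee_pos: [0.6108, 0.1248, 0.2047]
eef_rot: [0.706, 0.708, -0.001, -0.0]
ft_force: [0.1, 0.5, -0.7]
width: 0.0938
```

```bash
python3 - <<'E'
from h import *
s=manip.read_state(); print(s['ee_pos'],s['eef_rot'])
f=grab('wrist'); save('w1',f)
for k,s,z in(('wide',(.613,.1265),.03),('mid',(.429,.107),.03),('stand',(.415,.2835),.0245)): print(k,top(f,s,z,.05,.003))
E
```

```text
[0.61082348 0.12478702 0.20465356] [ 7.06384972e-01  7.07827477e-01 -6.71333251e-04 -2.88964783e-04]
wide (926, array([0.6144, 0.1274]), array([0.0595, 0.0598]), array([0.6143, 0.127 ]), 0.0312, np.float64(0.0296))
mid (616, array([0.4296, 0.1077]), array([0.0447, 0.0445]), array([0.4291, 0.1071]), 0.0239, np.float64(0.0297))
stand (1901, array([0.4179, 0.283 ]), array([0.0767, 0.076 ]), array([0.4191, 0.2833]), 0.0426, np.float64(0.0245))
```

View pics/w1.png

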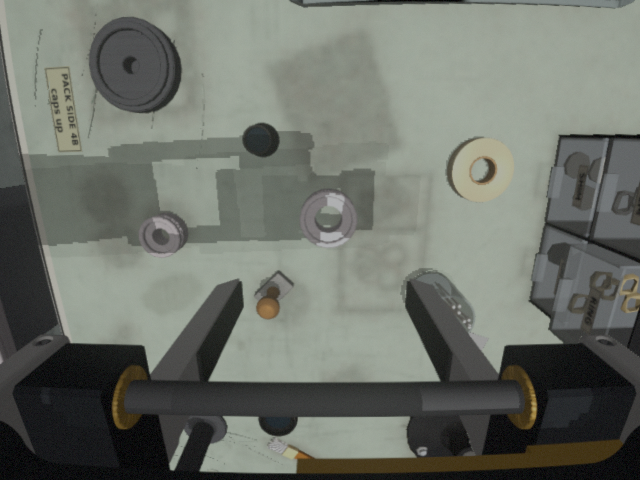

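The wrist estimates agree with each other: wide (.6143,.127), middle (.4295,.107), stand (.4178,.283), narrow (.455,-.039). Next is going down on the wide ring.

Request:
{"fn": "jog_arm", "kwargs": {"rows": [[[0,0,0,0.06,0.06,0.8,0],[0,0,0,0,0,0.9,0],[0,0,0,0,0,0.9,0],[0,0,0,0,0,0.9,0],[0,0,0,0,0,0.8,0],[0,0,0,0,0,0.5,0],[0,0,0,0,0,0,0.6],[0,0,0,0,0,0,0.6],[0,0,0,0,0,0,0.6],[0,0,0,0,0,0,0.6],[0,0,0,0,0,0,0.6],[0,0,0,0,0,0,0.6],[0,0,0,0,0,0,0.6],[0,0,0,0,0,0,0.6]]], "newtons": 25}}

```text
clock: 1.87
ee_pos: [0.6152, 0.1264, 0.0157]
eef_rot: [0.707, 0.707, 0.001, 0.001]
ft_force: [-0.7, -1.8, 6.9]
width: 0.06
```

Request:
{"fn": "jog_arm", "kwargs": {"rows": [[[0,0,0,0,0,0,0.7],[0,0,0,0,0,-0.5,0.7],[0,0,0,0,0,-0.8,0.7],[0,0,0,0,0,-0.8,0.7],[0,0,0,0,0,-0.4,0.7],[0,0,0,0,0,0,0.7],[0,0,0,0,0,0,0.7]]], "newtons": 30}}

```text
clock: 2.45
ee_pos: [0.6139, 0.1266, 0.1142]
eef_rot: [0.707, 0.707, 0.001, 0.001]
ft_force: [-1.2, -0.6, -1.9]
width: 0.06
```

```bash
python3 - <<'E'
from h import *
s=manip.read_state(); print(s['ee_pos'],s['width'],s['ft_force'])
f=grab('wrist'); save('w2',f)
c=cloud(f); p=s['ee_pos']; m=(f['depth']>0)&(np.hypot(c[...,0]-p[0],c[...,1]-p[1])<.05)
z=c[m][:,2]; print(np.histogram(z,bins=np.arange(0,.2,.01)))
for n in('scene','side'):
    g=grab(n); save(n+'2',g); print(n,top(g,p[:2],p[2]+.0145,.04,.006))
E
```

```text
[0.613851   0.12655244 0.11419115] 0.05998094787541336 [-1.23267804 -0.55492328 -1.94896164]
(array([6343,    0,    0,    0,    0,    0,    0,    0,    0,   27,  646,
       1009, 8061,  622,  751,  878, 1058, 1262, 1582]), array([0.  , 0.01, 0.02, 0.03, 0.04, 0.05, 0.06, 0.07, 0.08, 0.09, 0.1 ,
       0.11, 0.12, 0.13, 0.14, 0.15, 0.16, 0.17, 0.18, 0.19]))
scene (188, array([0.6153, 0.1247]), array([0.0734, 0.0596]), array([0.6146, 0.1191]), 0.0382, np.float64(0.125))
side (214, array([0.6136, 0.13  ]), array([0.0751, 0.0594]), array([0.6137, 0.1358]), 0.0382, np.float64(0.1248))
```

View pics/w2.png

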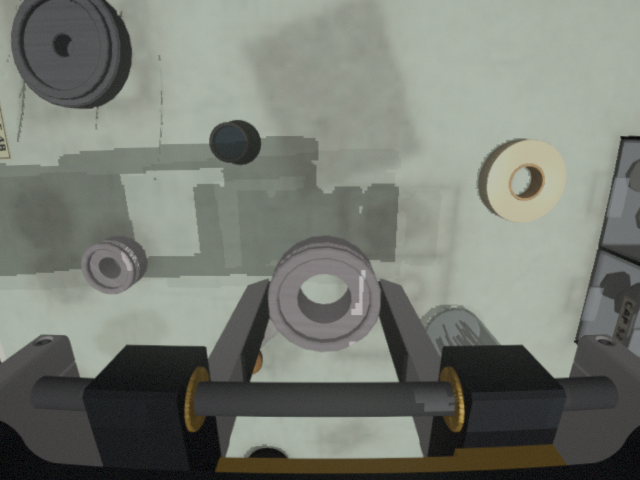

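The ring is held level between the fingers (325,295). Now its centre in the wrist frame.

```bash
cat >> h.py <<'E'
def held(f,p,lo,hi,rad=.04,y=.038):
    # top-rim points of a held ring: modal height, then y extent (x from jaws)
    c=cloud(f); m=(f['depth']>0)&(np.hypot(c[...,0]-p[0],c[...,1]-p[1])<rad)&(c[...,2]>lo)&(c[...,2]<hi)
    zt=np.median(c[m][:,2]); m&=abs(c[...,2]-zt)<.003; q=c[m]
    e=lambda i:(np.percentile(q[:,i],.5).round(4),np.percentile(q[:,i],99.5).round(4))
    return zt,e(0),e(1),[np.mean(e(0)).round(4),np.mean(e(1)).round(4)]
E
python3 - <<'E'
from h import *
s=manip.read_state(); p=s['ee_pos']
f=grab('wrist'); print(p, held(f,p,.12,.13,.034))
print('stand',top(f,(.4178,.283),.0245,.05,.003))
E
```

```text
[0.61130573 0.12628829 0.11070424] (np.float64(0.12418180650453081), (np.float64(0.58), np.float64(0.6424)), (np.float64(0.0974), np.float64(0.1575)), [np.float64(0.6112), np.float64(0.1274)])
stand (2674, array([0.418 , 0.2789]), array([0.0765, 0.0679]), array([0.4196, 0.2823]), 0.0425, np.float64(0.0245))
```

Request:
{"fn": "jog_arm", "kwargs": {"rows": [[[0,0,0,0.3,-0.37,0,0.7],[0,0,0,0.56,-0.7,0,0.7],[0,0,0,0.56,-0.7,0,0.7],[0,0,0,0.56,-0.7,0,0.7],[0,0,0,0.56,-0.7,0,0.7],[0,0,0,0.56,-0.7,0,0.7],[0,0,0,0.56,-0.7,0,0.7],[0,0,0,0.25,-0.3,0,0.7],[0,0,0,0,0,0,0.7],[0,0,0,0,0,0,0.7],[0,0,0,0,0,0,0.7],[0,0,0,0,0,0,0.7]]]}}

```text
clock: 3.65
ee_pos: [0.4195, 0.282, 0.1131]
eef_rot: [0.708, 0.707, -0.0, 0.0]
ft_force: [0.4, -0.8, -0.6]
width: 0.0597
```

```bash
python3 - <<'E'
from h import *
s=manip.read_state(); p=s['ee_pos']; print(p,s['eef_rot'],s['width'])
f=grab('wrist'); save('w3',f); z=p[2]+.0135
print(held(f,p,z-.005,z+.005,.034))
# stand: collar top visible part, circle fit by known radius
c=cloud(f); m=(f['depth']>0)&(abs(c[...,2]-.0245)<.002)&(np.hypot(c[...,0]-.418,c[...,1]-.283)<.05)
q=c[m]; print(m.sum(), q.min(0),q.max(0))
for n in('scene','side'):
    g=grab(n); save(n+'3',g); a=top(g,p[:2],z,.034,.005); b=top(g,(.4165,.283),.0245,.05,.004); print(n,a[1:3],b[:3])
E
```

```text
[0.41949713 0.28203656 0.11309592] [ 7.07588762e-01  7.06624432e-01 -2.04719593e-04  1.23610406e-04] 0.05968714988647963
(np.float64(0.12531385899507266), (np.float64(0.3892), np.float64(0.45)), (np.float64(0.2532), np.float64(0.3133)), [np.float64(0.4196), np.float64(0.2832)])
1693 [0.37805941 0.24424001 0.02253412] [0.45561097 0.32295575 0.02647855]
scene (array([0.4188, 0.2804]), array([0.0612, 0.0603])) (250, array([0.4151, 0.2811]), array([0.0762, 0.0767]))
side (array([0.4194, 0.285 ]), array([0.0601, 0.0586])) (846, array([0.4152, 0.286 ]), array([0.078 , 0.0787]))
```

All three views put the ring about 3 mm too far in +x and 0.6 mm low in y, so I'll correct that and descend.

Request:
{"fn": "jog_arm", "kwargs": {"rows": [[[0,0,0,0.015,-0.08,0.3,0.7],[0,0,0,0,0,0.5,0.7],[0,0,0,0,0,0.4,0.7],[0,0,0,0,0,0.2,0.7],[0,0,0,0,0,0,0.7],[0,0,0,0,0,0.1,0.7],[0,0,0,0,0,0.1,0.7],[0,0,0,0,0,0.1,0.7],[0,0,0,0,0,0.1,0.7],[0,0,0,0,0,0.08,0.7],[0,0,0,0,0,0,0.7],[0,0,0,0,0,0,0.7],[0,0,0,0,0,0,0.7]]]}}

```text
clock: 4.88
ee_pos: [0.4155, 0.2835, 0.0384]
eef_rot: [0.707, 0.707, 0.0, 0.0]
ft_force: [0.2, 0.5, -0.6]
width: 0.0599
```

```bash
python3 - <<'E'
from h import *
s=manip.read_state(); p=s['ee_pos']; print(p,s['eef_rot'],s['width'],s['ft_force'])
f=grab('wrist'); save('w4',f); z=p[2]+.0125
print(held(f,p,z-.007,z+.007,.034))
E
```

```text
[0.415524   0.28348675 0.03837797] [7.07094071e-01 7.07119476e-01 1.41727676e-04 4.43619829e-05] 0.05987711799502063 [ 0.20650682  0.53821243 -0.61334639]
(np.float64(0.04856113512965707), (np.float64(0.3849), np.float64(0.4461)), (np.float64(0.2581), np.float64(0.3147)), [np.float64(0.4155), np.float64(0.2864)])
```

Request:
{"fn": "jog_arm", "kwargs": {"rows": [[[0,0,0,0,0,0.03,0.7],[0,0,0,0,0,0.03,0.7],[0,0,0,0,0,0,0.7],[0,0,0,0,0,0,0.7]]]}}

```text
clock: 5.27
ee_pos: [0.4156, 0.2834, 0.0359]
eef_rot: [0.707, 0.707, 0.0, 0.0]
ft_force: [0.3, 0.2, -0.5]
width: 0.0597
```

Request:
{"fn": "jog_arm", "kwargs": {"rows": [[[0,0,0,0,0,0.03,0.7],[0,0,0,0,0,0.03,0.7],[0,0,0,0,0,0.0,0.7],[0,0,0,0,0,0,0.7]]]}}

```text
clock: 5.6
ee_pos: [0.4157, 0.2835, 0.0355]
eef_rot: [0.707, 0.707, -0.0, 0.0]
ft_force: [-5.1, -1.8, 13.0]
width: 0.0597
```

```bash
python3 - <<'E'
from h import *
s=manip.read_state(); p=s['ee_pos']; print(p,s['width'],s['ft_force'])
f=grab('wrist'); save('w5',f); z=p[2]+.0125
print(held(f,p,z-.009,z+.015,.034))
E
```

```text
[0.41566435 0.28353885 0.03553929] 0.059664583581962666 [-5.09459495 -1.75156558 12.95322422]
(np.float64(0.04585953855025868), (np.float64(0.3854), np.float64(0.4464)), (np.float64(0.2586), np.float64(0.3148)), [np.float64(0.4159), np.float64(0.2867)])
```

View pics/w5.png

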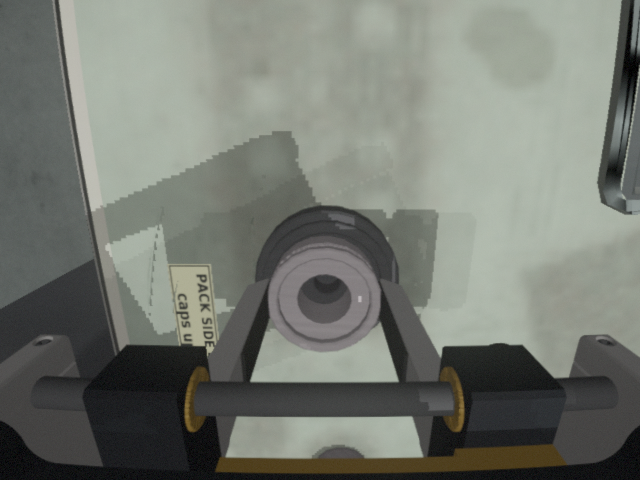

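Contact is at 13 N with the height consistent with a seated ring. The picture shows the ring inside the collar (325,295), with the bore concentric. Releasing, going up and checking.

Request:
{"fn": "jog_arm", "kwargs": {"rows": [[[0,0,0,0,0,0,0.45],[0,0,0,0,0,0,0.2],[0,0,0,0,0,0,0.1],[0,0,0,0,0,0,0.1],[0,0,0,0,0,0,0.1],[0,0,0,0,0,-0.5,0.1],[0,0,0,0,0,-0.9,0.1],[0,0,0,0,0,-0.9,0.1],[0,0,0,-0.6,0,-0.6,0.1],[0,0,0,-0.9,0,0,0.1],[0,0,0,-0.9,0.1,0,0.1],[0,0,0,-0.9,0.1,0,0.1],[0,0,0,-0.9,0.1,0,0.1],[0,0,0,-0.2,0.05,0,0.1],[0,0,0,0,0,0,0.1],[0,0,0,0,0,0,0.1],[0,0,0,0,0,0,0.1]]]}}

```text
clock: 7.07
ee_pos: [0.4292, 0.1085, 0.1492]
eef_rot: [0.707, 0.707, 0.0, -0.0]
ft_force: [-0.2, -0.2, -0.8]
width: 0.0847
```

```bash
python3 - <<'E'
from h import *
s=manip.read_state(); p=s['ee_pos']; print(p,s['width'],s['ft_force'])
f=grab('wrist'); save('w6',f)
print('wide top',top(f,(.4155,.2835),.05,.04,.003)); print('recess floor',top(f,(.4155,.2835),.045,.03,.002))
print('collar',top(f,(.4155,.2835),.025,.05,.002))
print('mid',top(f,(.429,.107),.03,.035,.003))
for n in('scene','side'):
    g=grab(n); save(n+'6',g); print(n,top(g,(.4155,.2835),.05,.04,.004)[:3],top(g,(.4155,.2835),.025,.05,.004)[:3],'mid',top(g,(.428,.107),.03,.035,.004)[:3])
E
```

```text
[0.42918449 0.10847932 0.14922908] 0.08470484519723329 [-0.15486245 -0.16041397 -0.76860244]
wide top (1289, array([0.4155, 0.2724]), array([0.06  , 0.0378]), array([0.4155, 0.2837]), 0.0311, np.float64(0.0495))
recess floor (1517, array([0.4155, 0.2771]), array([0.0485, 0.0318]), array([0.4174, 0.2823]), 0.0279, np.float64(0.0447))
collar (1599, array([0.4169, 0.2718]), array([0.0769, 0.0544]), array([0.4173, 0.2832]), 0.0396, np.float64(0.0247))
mid (858, array([0.4285, 0.1079]), array([0.0446, 0.0448]), array([0.4283, 0.1075]), 0.0236, np.float64(0.0296))
scene (125, array([0.4136, 0.2812]), array([0.0596, 0.0622])) (204, array([0.4154, 0.2716]), array([0.0754, 0.0594])) mid (141, array([0.4272, 0.1051]), array([0.0447, 0.0469]))
side (460, array([0.4136, 0.2862]), array([0.0597, 0.0597])) (577, array([0.4138, 0.2882]), array([0.0794, 0.0726])) mid (182, array([0.4275, 0.1108]), array([0.0438, 0.046 ]))
```

The wide ring is seated with its top at .0495, level, at (.4155,.2836). Next the middle ring.

Request:
{"fn": "jog_arm", "kwargs": {"rows": [[[0,0,0,-0.02,-0.02,0.6,0.1],[0,0,0,0,0,0.9,0.1],[0,0,0,0,0,0.9,0.1],[0,0,0,0,0,0.7,0.1],[0,0,0,0,0,0.3,0.1],[0,0,0,0,0,0,0.3],[0,0,0,0,0,0,0.7],[0,0,0,0,0,0,0.7],[0,0,0,0,0,0,0.7],[0,0,0,0,0,0,0.7],[0,0,0,0,0,0,0.7],[0,0,0,0,0,0,0.7],[0,0,0,0,0,-0.5,0.7],[0,0,0,0,0,-0.8,0.7],[0,0,0,0,0,-0.8,0.7],[0,0,0,0,0,-0.4,0.7],[0,0,0,0,0,0,0.7],[0,0,0,0,0,0,0.7],[0,0,0,0,0,0,0.7]]]}}

```text
clock: 8.8
ee_pos: [0.4274, 0.1065, 0.1122]
eef_rot: [0.707, 0.707, -0.001, -0.001]
ft_force: [-0.6, 0.5, -1.2]
width: 0.0457
```

```bash
python3 - <<'E'
from h import *
s=manip.read_state(); p=s['ee_pos']; print(p,s['width'],s['ft_force'])
f=grab('wrist'); save('w7',f)
c=cloud(f); m=(f['depth']>0)&(np.hypot(c[...,0]-p[0],c[...,1]-p[1])<.023)&(c[...,2]>p[2]-.01)&(c[...,2]<p[2]+.03)
print(np.histogram(c[m][:,2]-p[2],bins=np.arange(-.01,.03,.002)))
E
```

```text
[0.42735795 0.106467   0.11216993] 0.04573145655257815 [-0.5852337   0.46887528 -1.23489514]
(array([  45,   40,   58,   56,   51,   59,   66,   65,   70,  659, 1441,
        231, 1788,  206,    9,   11,   11,   19,   10]), array([-0.01 , -0.008, -0.006, -0.004, -0.002,  0.   ,  0.002,  0.004,
        0.006,  0.008,  0.01 ,  0.012,  0.014,  0.016,  0.018,  0.02 ,
        0.022,  0.024,  0.026,  0.028]))
```

Request:
{"fn": "jog_arm", "kwargs": {"rows": [[[0,0,0,0.4,-0.1,0,0.7],[0,0,0,0.8,-0.1,0,0.7],[0,0,0,0.8,-0.1,0,0.7],[0,0,0,0.8,0,0,0.7],[0,0,0,0.8,0,0,0.7],[0,0,0,0.6,0,0,0.7],[0,0,0,0.22,0,0,0.7],[0,0,0,0,0,0.4,0.7],[0,0,0,0,0,0.2,0.7],[0,0,0,0,0,0,0.7],[0,0,0,0,0,0,0.7],[0,0,0,0,0,0,0.7]]]}}

```text
clock: 9.85
ee_pos: [0.4165, 0.2826, 0.0892]
eef_rot: [0.708, 0.707, -0.0, -0.0]
ft_force: [0.2, -0.4, -0.9]
width: 0.0459
```

```bash
cat > hold.py <<'E'
from h import *
import sys
# held ring (rim at TCP+dz, radius R) against the ring below (top z0, radius R0), in three views
dz,Rh,z0,R0=map(float,sys.argv[1:5])
s=manip.read_state(); p=s['ee_pos']; print(p.round(4),s['width'],s['ft_force'].round(1))
for n in('wrist','scene','side'):
    f=grab(n); c=cloud(f); ok=f['depth']>0; z=p[2]+dz
    m=ok&(abs(c[...,2]-z)<.0025)&(np.hypot(c[...,0]-p[0],c[...,1]-p[1])<Rh+.006)&(abs(c[...,0]-p[0])<Rh-.003)
    q=c[m]; a=np.percentile(q,1,0),np.percentile(q,99,0)
    m=ok&(abs(c[...,2]-z0)<.003)&(np.hypot(c[...,0]-.4155,c[...,1]-.2836)<R0+.006)
    r=c[m]; cc=cv2.minEnclosingCircle(r[:,:2].astype(np.float32)) if len(r)>4 else None
    print(n,len(q),'held',((a[0]+a[1])/2).round(4),(a[1]-a[0]).round(4),'below',len(r),np.round(cc[0],4),round(cc[1],4))
    save('hold_'+n,f)
E
python3 hold.py .015 .0235 .0497 .031
```

```text
[0.4165 0.2826 0.0892] 0.04586624873748572 [ 0.2 -0.4 -0.9]
wrist 2216 held [0.4165 0.2838 0.1038] [0.0404 0.0451 0.0039] below 1350 [0.4154 0.2846] 0.0308
scene 85 held [0.4168 0.2811 0.1036] [0.0394 0.0458 0.0037] below 128 [0.4137 0.2818] 0.0322
side 232 held [0.4165 0.2861 0.1042] [0.0406 0.0443 0.0048] below 293 [0.4137 0.2857] 0.0313
```

Request:
{"fn": "jog_arm", "kwargs": {"rows": [[[0,0,0,0.01,-0.04,0.2,0.7],[0,0,0,0,0,0.2,0.7],[0,0,0,0,0,0.1,0.7],[0,0,0,0,0,0.08,0.7],[0,0,0,0,0,0.06,0.7],[0,0,0,0,0,0.06,0.7],[0,0,0,0,0,0.03,0.7],[0,0,0,0,0,0,0.7],[0,0,0,0,0,0,0.7]]]}}

```text
clock: 10.75
ee_pos: [0.4151, 0.2839, 0.0603]
eef_rot: [0.707, 0.707, 0.0, 0.0]
ft_force: [-0.1, -0.6, 0.1]
width: 0.0456
```

Request:
{"fn": "jog_arm", "kwargs": {"rows": [[[0,0,0,0,0,0.03,0.7],[0,0,0,0,0,0.03,0.7],[0,0,0,0,0,0,0.7],[0,0,0,0,0,0,0.7]]]}}

```text
clock: 11.08
ee_pos: [0.4156, 0.2841, 0.0592]
eef_rot: [0.707, 0.707, 0.001, 0.0]
ft_force: [-2.1, -0.5, 6.3]
width: 0.046
```

Request:
{"fn": "jog_arm", "kwargs": {"rows": [[[0,0,0,0,0,0,0.5],[0,0,0,0,0,0,0.3],[0,0,0,0,0,0,0.3],[0,0,0,0,0,0,0.3],[0,0,0,0,0,-0.5,0.3],[0,0,0,0,0,-0.9,0.3],[0,0,0,0,0,-0.9,0.3],[0,0,0,-0.6,0,0,0.3],[0,0,0,-0.9,0.1,0,0.3],[0,0,0,-0.9,0.2,0,0.3],[0,0,0,-0.9,0.2,0,0.3],[0,0,0,-0.9,0.2,0,0.3],[0,0,0,-0.9,0.2,0,0.3],[0,0,0,-0.9,0.08,0,0.3],[0,0,0,-0.9,0,0,0.3],[0,0,0,-0.9,0,0,0.3],[0,0,0,-0.27,0,0,0.3],[0,0,0,0,0,0,0.3],[0,0,0,0,0,0,0.3],[0,0,0,0,0,0,0.3]]]}}

```text
clock: 12.75
ee_pos: [0.454, -0.0378, 0.1496]
eef_rot: [0.707, 0.707, 0.0, -0.0]
ft_force: [-0.5, 1.1, -0.7]
width: 0.0659
```

```bash
python3 - <<'E'
from h import *
s=manip.read_state(); p=s['ee_pos']; print(p,s['width'])
f=grab('wrist'); save('w8',f); print('narrow',top(f,(.4545,-.039),.0278,.025,.003))
for n in('scene','side'):
    g=grab(n); save(n+'8',g); print(n,'mid',top(g,(.4147,.2836),.075,.03,.004)); print('narrow',top(g,(.4545,-.039),.0285,.025,.003)[:3])
E
```

```text
[ 0.45399595 -0.03777258  0.14961192] 0.06592725085611827
narrow (744, array([ 0.4542, -0.0391]), array([0.0303, 0.0307]), array([ 0.4543, -0.0394]), 0.0165, np.float64(0.0277))
scene mid (98, array([0.4133, 0.282 ]), array([0.0434, 0.0468]), array([0.412 , 0.2833]), 0.0257, np.float64(0.0737))
narrow (123, array([ 0.4531, -0.0412]), array([0.0295, 0.0298]))
side mid (318, array([0.4132, 0.2861]), array([0.0445, 0.0454]), array([0.4141, 0.2861]), 0.0247, np.float64(0.0741))
narrow (86, array([ 0.4541, -0.0352]), array([0.0306, 0.0311]))
```

Request:
{"fn": "jog_arm", "kwargs": {"rows": [[[0,0,0,-0.03,0,0.6,0.3],[0,0,0,0,0,0.9,0.3],[0,0,0,0,0,0.9,0.3],[0,0,0,0,0,0.7,0.3],[0,0,0,0,0,0.32,0.3],[0,0,0,0,0,0,0.5],[0,0,0,0,0,0,0.8],[0,0,0,0,0,0,0.8],[0,0,0,0,0,0,0.8],[0,0,0,0,0,0,0.8],[0,0,0,0,0,0,0.8],[0,0,0,0,0,0,0.8],[0,0,0,0,0,-0.5,0.8],[0,0,0,0,0,-0.9,0.8],[0,0,0,0,0,-0.9,0.8],[0,0,0,0,0,-0.7,0.8],[0,0,0,0,0,0,0.8],[0,0,0,0,0,0,0.8],[0,0,0,0,0,0,0.8]]]}}

```text
clock: 14.48
ee_pos: [0.4534, -0.04, 0.1323]
eef_rot: [0.707, 0.707, -0.0, -0.001]
ft_force: [-0.4, -0.6, -0.8]
width: 0.0302
```

```bash
python3 - <<'E'
from h import *
s=manip.read_state(); p=s['ee_pos']; print(p,s['width'],s['ft_force'])
f=grab('wrist'); save('w9',f)
c=cloud(f); m=(f['depth']>0)&(np.hypot(c[...,0]-p[0],c[...,1]-p[1])<.016)&(c[...,2]>p[2]-.01)&(c[...,2]<p[2]+.03)
print(np.histogram(c[m][:,2]-p[2],bins=np.arange(0,.03,.002)))
E
```

```text
[ 0.45336144 -0.04004419  0.13228216] 0.030175714835024115 [-0.42510386 -0.58568547 -0.75429882]
(array([  42,   40,   48,   49,   50,   66, 1415,  336,   16,    5,   18,
         24,    8,   17]), array([0.   , 0.002, 0.004, 0.006, 0.008, 0.01 , 0.012, 0.014, 0.016,
       0.018, 0.02 , 0.022, 0.024, 0.026, 0.028]))
```

Request:
{"fn": "jog_arm", "kwargs": {"rows": [[[0,0,0,0.4,0,0,0.8],[0,0,0,0.9,-0.1,0,0.8],[0,0,0,0.9,-0.2,0,0.8],[0,0,0,0.9,-0.2,0,0.8],[0,0,0,0.9,-0.2,0,0.8],[0,0,0,0.9,-0.16,0,0.8],[0,0,0,0.9,-0.1,0,0.8],[0,0,0,0.9,0,0,0.8],[0,0,0,0.9,0,0,0.8],[0,0,0,0.4,0,0,0.8],[0,0,0,0.1,0,0.4,0.8],[0,0,0,0,0,0.1,0.8],[0,0,0,0,0,0,0.8],[0,0,0,0,0,0,0.8],[0,0,0,0,0,0,0.8]]]}}

```text
clock: 15.78
ee_pos: [0.4156, 0.2829, 0.1126]
eef_rot: [0.708, 0.707, -0.001, -0.0]
ft_force: [-0.1, -0.0, -0.2]
width: 0.0303
```

```bash
python3 hold.py .0135 .0165 .0745 .0235
```

```text
[0.4156 0.2829 0.1126] 0.03033936899506604 [-0.1 -0.  -0.2]
wrist 1854 held [0.4156 0.2844 0.1258] [0.0263 0.0311 0.0034] below 1045 [0.4149 0.2852] 0.0233
scene 64 held [0.416  0.2817 0.1259] [0.0255 0.034  0.0042] below 87 [0.4129 0.2838] 0.025
side 166 held [0.4157 0.2871 0.1261] [0.026  0.0295 0.0046] below 227 [0.4133 0.2861] 0.0244
```

View pics/hold_wrist.png

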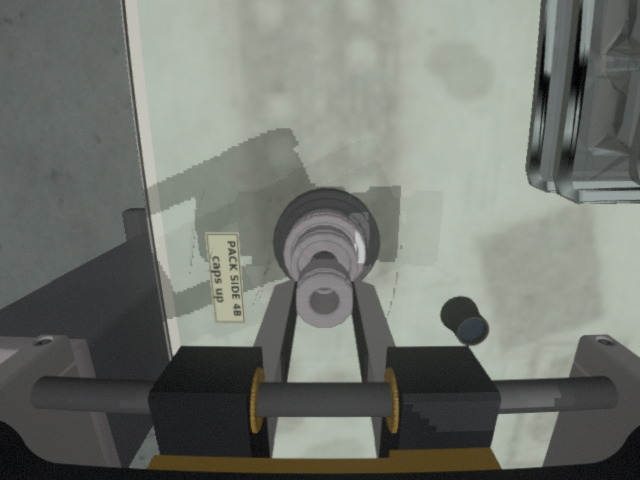

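The middle ring sits level and concentric in the wide one (325,245), and the narrow ring is held over it at (325,300). Correcting about 1 mm and lowering.

Request:
{"fn": "jog_arm", "kwargs": {"rows": [[[0,0,0,0.015,-0.03,0.2,0.8],[0,0,0,0,0,0.2,0.8],[0,0,0,0,0,0.1,0.8],[0,0,0,0,0,0.08,0.8],[0,0,0,0,0,0.06,0.8],[0,0,0,0,0,0.05,0.8],[0,0,0,0,0,0.03,0.8],[0,0,0,0,0,0.02,0.8],[0,0,0,0,0,0,0.8],[0,0,0,0,0,0,0.8]]]}}

```text
clock: 16.77
ee_pos: [0.4148, 0.2845, 0.0839]
eef_rot: [0.707, 0.707, 0.0, 0.0]
ft_force: [-1.1, -0.2, 3.6]
width: 0.0304
```

Request:
{"fn": "jog_arm", "kwargs": {"rows": [[[0,0,0,0,0,0.02,0.8],[0,0,0,0,0,0,0.8],[0,0,0,0,0,0,0.5],[0,0,0,0,0,0,0.4],[0,0,0,0,0,0,0.4],[0,0,0,0,0,0,0.4],[0,0,0,0,0,-0.5,0.4],[0,0,0,0,0,-0.9,0.4],[0,0,0,0,0,-0.9,0.4],[0,0,0,0,0,-0.5,0.4],[0,0,0,-0.8,0,0,0.4],[0,0,0,-0.9,0,0,0.4],[0,0,0,-0.9,0,0,0.4],[0,0,0,-0.4,0,0,0.4],[0,0,0,0,0,0,0.4],[0,0,0,0,0,0,0.4]]]}}

```text
clock: 18.1
ee_pos: [0.4147, 0.164, 0.1946]
eef_rot: [0.708, 0.706, 0.0, -0.0]
ft_force: [0.2, 0.2, 0.3]
width: 0.056
```

```bash
python3 - <<'E'
from h import *
s=manip.read_state(); p=s['ee_pos']; print(p,s['width'])
for n in('wrist','scene','side'):
    g=grab(n); save(n+'10',g); print(n,'narrow',top(g,(.4145,.2842),.0975,.022,.003)[:4],'mid',top(g,(.4147,.2842),.0745,.03,.003)); print('   spindle',top(g,(.4385,-.18),.126,.02,.004) if n!='wrist' else '')
E
```

```text
[0.41469738 0.16397852 0.19459872] 0.056044265598608076
wrist narrow (1183, array([0.4141, 0.2853]), array([0.0301, 0.03  ]), array([0.4141, 0.285 ])) mid (951, array([0.4152, 0.2846]), array([0.0449, 0.0454]), array([0.4153, 0.2846]), 0.0236, np.float64(0.0745))
   spindle 
scene narrow (69, array([0.4132, 0.283 ]), array([0.0285, 0.0316]), array([0.4137, 0.2829])) mid (90, array([0.4136, 0.2778]), array([0.042 , 0.0385]), array([0.4144, 0.2818]), 0.0241, np.float64(0.0736))
   spindle (165, array([ 0.4379, -0.1826]), array([0.0219, 0.0226]), array([ 0.4376, -0.1825]), 0.0125, np.float64(0.1257))
side narrow (234, array([0.4127, 0.2875]), array([0.031 , 0.0319]), array([0.4122, 0.286 ])) mid (234, array([0.4135, 0.2883]), array([0.0456, 0.0418]), array([0.4132, 0.2866]), 0.024, np.float64(0.0741))
   spindle (64, array([ 0.4391, -0.1753]), array([0.023 , 0.0236]), array([ 0.439 , -0.1763]), 0.0131, np.float64(0.1246))
```

View pics/side10.png

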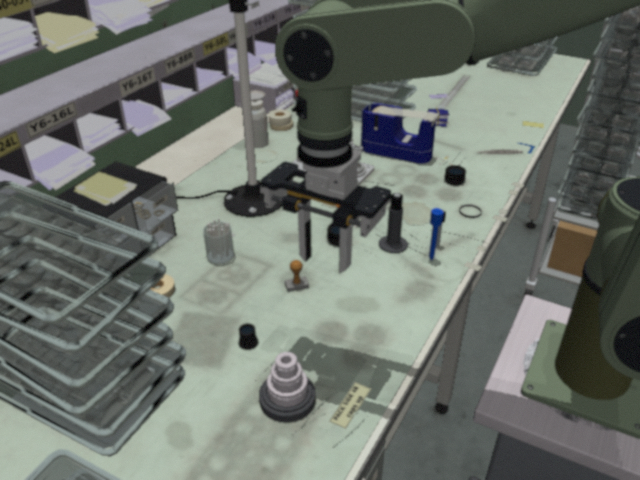

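The stack is well built (side view 287,375): three level rings. Next I'll move above the spindle and measure it with the wrist camera.

Request:
{"fn": "jog_arm", "kwargs": {"rows": [[[0,0,0,-0.5,0,0,0.35],[0,0,0,-0.9,0.1,0,0.35],[0,0,0,-0.9,0.1,0,0.35],[0,0,0,-0.9,0.1,0,0.35],[0,0,0,-0.9,0.1,0,0.35],[0,0,0,-0.9,0.1,0,0.35],[0,0,0,-0.9,0.1,0,0.35],[0,0,0,-0.9,0,0,0.35],[0,0,0,-0.9,0,0,0.35],[0,0,0,-0.6,0,0,0.35],[0,0,0,-0.27,0,0,0.35],[0,0,0,0,0,0,0.35],[0,0,0,0,0,0,0.35],[0,0,0,0,0,0,0.35]]]}}

```text
clock: 19.42
ee_pos: [0.4387, -0.1766, 0.1944]
eef_rot: [0.706, 0.708, 0.0, -0.001]
ft_force: [-0.6, 0.2, -0.5]
width: 0.0607
```

```bash
python3 - <<'E'
from h import *
s=manip.read_state(); p=s['ee_pos']; print(p,s['width'])
f=grab('wrist'); save('w11',f); print(top(f,(.4395,-.179),.125,.022,.004))
c=cloud(f); m=(f['depth']>0)&(f['img'][...,2]>f['img'][...,0].astype(int)+50)&(c[...,2]<.16)&(c[...,2]>.06); q=c[m]; print('blue',len(q),q.min(0) if len(q) else '',q.max(0) if len(q) else '')
f=dict(np.load('pics/scene0.npz')); c=cloud(f); m=(f['depth']>0)&(f['img'][...,2]>f['img'][...,0].astype(int)+50)&(c[...,0]<.5)&(c[...,1]>-.3); q=c[m]; print('blue scene',np.percentile(q,2,0),np.percentile(q,98,0))
E
```

```text
[ 0.43873416 -0.17662578  0.19436435] 0.0606705284621141
(753, array([ 0.4394, -0.1809]), array([0.0228, 0.023 ]), array([ 0.439 , -0.1811]), 0.0127, np.float64(0.1257))
blue 665 [ 0.33855238 -0.18343724  0.11859762] [ 0.36148503 -0.16036506  0.1253247 ]
blue scene [ 0.33721339 -0.18533208  0.01257354] [ 0.35797086 -0.16752368  0.12352333]
```

View pics/w11.png

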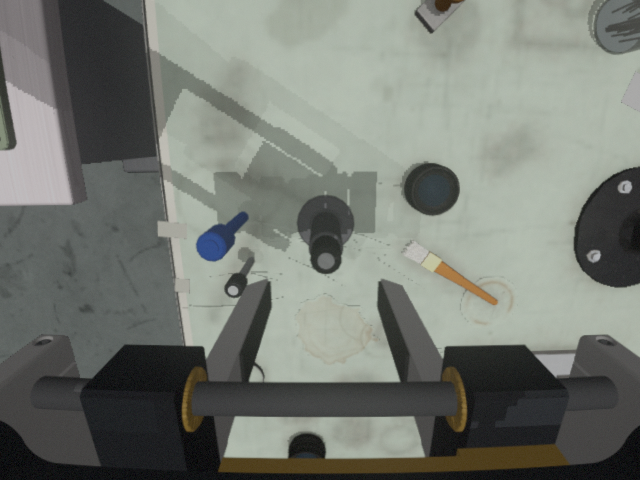

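The wrist view shows the black knob in the post at (325,260), and the blue one is well clear at (212,245). I'll grip with the tips just above the post top (z ≈ 0.100).

Request:
{"fn": "jog_arm", "kwargs": {"rows": [[[0,0,0,-0.11,0.01,0.5,0.35],[0,0,0,0,0,0.8,0.35],[0,0,0,0,0,0.7,0.35],[0,0,0,0,0,0.3,0.35],[0,0,0,0,0,0.05,0.35],[0,0,0,0,0,0,0.35],[0,0,0,0,0,0,0.6],[0,0,0,0,0,0,0.9],[0,0,0,0,0,0,0.9],[0,0,0,0,0,0,0.9],[0,0,0,0,0,0,0.9],[0,0,0,0,0,0,0.9],[0,0,0,0,0,0,0.9]]], "newtons": 40}}

```text
clock: 20.55
ee_pos: [0.4392, -0.1831, 0.1011]
eef_rot: [0.707, 0.707, 0.0, 0.0]
ft_force: [-0.7, 0.1, 2.7]
width: 0.024
```

Request:
{"fn": "jog_arm", "kwargs": {"rows": [[[0,0,0,0,0,-0.15,0.9],[0,0,0,0,0,-0.3,0.9],[0,0,0,0,0,-0.4,0.9],[0,0,0,0,0,-0.5,0.9],[0,0,0,0,0,-0.5,0.9],[0,0,0,0,0,-0.5,0.9],[0,0,0,0,0,-0.4,0.9],[0,0,0,0,0,-0.25,0.9],[0,0,0,0,0,0,0.9],[0,0,0,0,0,0,0.9],[0,0,0,0,0,0,0.9]]]}}

```text
clock: 21.47
ee_pos: [0.4382, -0.1823, 0.2193]
eef_rot: [0.707, 0.707, -0.0, -0.001]
ft_force: [-0.8, -0.4, -2.2]
width: 0.0245
```

```bash
python3 - <<'E'
from h import *
s=manip.read_state(); p=s['ee_pos']; print(p,s['width'],s['ft_force'],s['eef_rot'])
for n in('scene','side'):
    g=grab(n); save(n+'12',g); c=cloud(g)
    m=(g['depth']>0)&(np.hypot(c[...,0]-p[0],c[...,1]-p[1])<.035)&(c[...,2]>.105)&(c[...,2]<p[2]-.012)
    q=c[m]; print(n,len(q),q[:,2].min())
    A=np.c_[q[:,2]-p[2],np.ones(len(q))]; print(np.linalg.lstsq(A,q[:,:2],rcond=None)[0].round(4))
g=cv2.imread('pics/scene12.png')[180:340,270:430]; cv2.imwrite('pics/crop12.png',cv2.resize(g,None,fx=3.5,fy=3.5))
E
```

```text
[ 0.43816714 -0.18230001  0.21928863] 0.024492551931545623 [-0.7722269  -0.40251243 -2.19341428] [ 7.07119573e-01  7.07092845e-01 -2.68456523e-04 -1.24313631e-03]
scene 412 0.12229444168345627
[[-0.0083 -0.0126]
 [ 0.4343 -0.1856]]
side 220 0.12301748589450079
[[ 1.000e-04  0.000e+00]
 [ 4.364e-01 -1.745e-01]]
```

View pics/crop12.png

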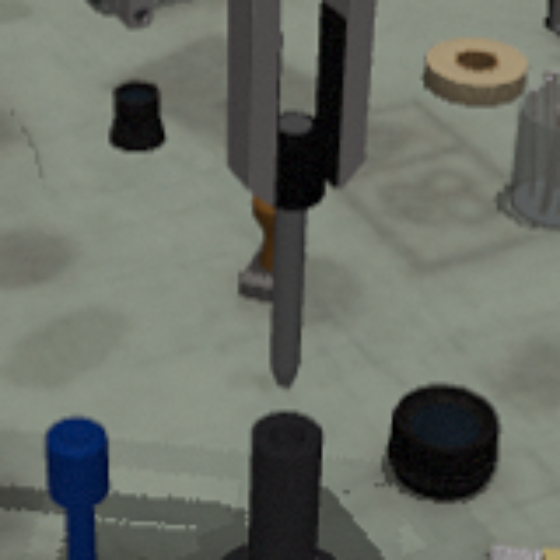

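The spindle hangs straight and free of the post (tip at crop 285,385). Carrying it over the stack.

Request:
{"fn": "jog_arm", "kwargs": {"rows": [[[0,0,0,0.3,0,0,0.9],[0,0,0,0.6,-0.05,0,0.9],[0,0,0,0.8,-0.1,0,0.9],[0,0,0,0.9,-0.1,0,0.9],[0,0,0,0.9,-0.1,0,0.9],[0,0,0,0.9,-0.1,0,0.9],[0,0,0,0.9,-0.1,0,0.9],[0,0,0,0.9,-0.04,0,0.9],[0,0,0,0.9,0,0,0.9],[0,0,0,0.9,0,0,0.9],[0,0,0,0.9,0,0,0.9],[0,0,0,0.9,0,0,0.9],[0,0,0,0.8,0,0,0.9],[0,0,0,0.6,0,0,0.9],[0,0,0,0.35,0,0,0.9],[0,0,0,0,0,0,0.9],[0,0,0,0,0,0,0.9],[0,0,0,0,0,0,0.9],[0,0,0,0,0,0,0.9]]]}}

```text
clock: 23.15
ee_pos: [0.4151, 0.2783, 0.2203]
eef_rot: [0.707, 0.707, -0.0, -0.0]
ft_force: [-0.3, 1.0, -1.7]
width: 0.0239
```

```bash
cat > sp.py <<'E'
from h import *
s=manip.read_state(); p=s['ee_pos']; print(p.round(4),s['width'],s['ft_force'].round(1))
# axis: per view, pixel edges of shaft at several heights -> axis rays; triangulate at shaft z; compare to ring-top centre by same method (depth)
for n in('scene','side'):
    g=grab(n); save(n+'13',g); c=cloud(g); ok=g['depth']>0
    near=ok&(np.hypot(c[...,0]-p[0],c[...,1]-p[1])<.03)
    h=np.array([g['o'][0]-p[0],g['o'][1]-p[1]]); h/=np.hypot(*h)   # toward camera
    for lo,hi,R in((p[2]-.085,p[2]-.06,.006),(p[2]-.055,p[2]-.03,.006),(p[2]-.03,p[2]-.01,.006)):
        q=c[near&(c[...,2]>lo)&(c[...,2]<hi)][:,:2]
        if len(q)<10: print(n,lo,'few'); continue
        l=np.array([-h[1],h[0]]); a=q@l; b=np.percentile(q@h,95)-R; t=(np.percentile(a,3)+np.percentile(a,97))/2
        print(n,'shaft z%.3f'%((lo+hi)/2),len(q),(t*l+b*h).round(4),'w',(np.ptp(a)).round(4))
    print('   narrow top',top(g,(.4135,.2845),.0975,.022,.003)[:4])
f=grab('wrist'); save('w13',f); print(top(f,p[:2],p[2]+.026,.018,.004)); print('narrow',top(f,(.4142,.285),.0975,.022,.003))
E
python3 sp.py; python3 - <<'E'
import cv2,numpy as np
a=cv2.imread('pics/scene13.png')[100:230,180:310];b=cv2.imread('pics/side13.png')[280:410,222:352]
cv2.imwrite('pics/crop13.png',cv2.resize(np.hstack([a,b]),None,fx=3,fy=3,interpolation=2))
E
```

```text
[0.4151 0.2783 0.2203] 0.023869247205756602 [-0.3  1.  -1.7]
scene shaft z0.148 63 [0.4147 0.2767] w 0.0118
scene shaft z0.178 68 [0.4147 0.2778] w 0.0121
scene shaft z0.200 56 [0.4145 0.2779] w 0.0119
   narrow top (75, array([0.4127, 0.2824]), array([0.0279, 0.0293]), array([0.4141, 0.2824]))
side shaft z0.148 106 [0.4132 0.2823] w 0.0118
side shaft z0.178 112 [0.4134 0.282 ] w 0.0118
side shaft z0.200 79 [0.4136 0.2819] w 0.0112
   narrow top (239, array([0.4123, 0.2874]), array([0.0314, 0.0304]), array([0.4128, 0.2869]))
(1773, array([0.415 , 0.2808]), array([0.0286, 0.0222]), array([0.4152, 0.2812]), 0.0167, np.float64(0.2452))
narrow (689, array([0.4138, 0.287 ]), array([0.0302, 0.0288]), array([0.4139, 0.2855]), 0.0167, np.float64(0.0975))
```

View pics/crop13.png

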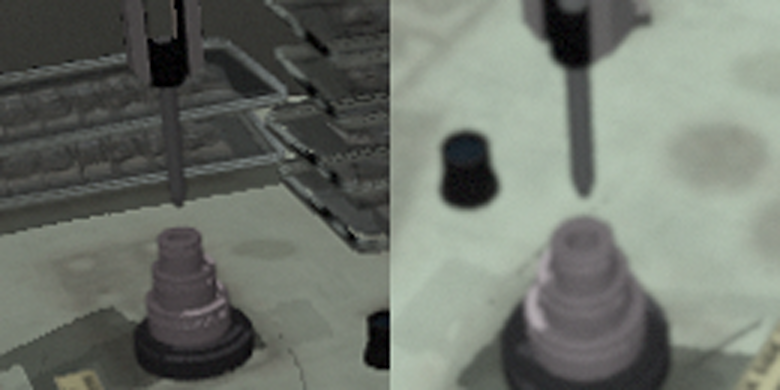

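All three views agree: shift +5 mm in y and −1 mm in x. Entering gently.

Request:
{"fn": "jog_arm", "kwargs": {"rows": [[[0,0,0,0.125,-0.025,0,0.9],[0,0,0,0,0,0.3,0.9],[0,0,0,0,0,0.2,0.9],[0,0,0,0,0,0.1,0.9],[0,0,0,0,0,0.1,0.9],[0,0,0,0,0,0.1,0.9],[0,0,0,0,0,0.1,0.9],[0,0,0,0,0,0.1,0.9],[0,0,0,0,0,0,0.9],[0,0,0,0,0,0,0.9]]]}}

```text
clock: 24.13
ee_pos: [0.4143, 0.2841, 0.1804]
eef_rot: [0.707, 0.707, -0.0, -0.0]
ft_force: [-0.6, 0.2, -1.7]
width: 0.0243
```

The tip is 15 mm into the narrow ring without force. Continuing down.

Request:
{"fn": "jog_arm", "kwargs": {"rows": [[[0,0,0,0,0,0.15,0.9],[0,0,0,0,0,0.15,0.9],[0,0,0,0,0,0.15,0.9],[0,0,0,0,0,0.15,0.9],[0,0,0,0,0,0.15,0.9],[0,0,0,0,0,0.15,0.9],[0,0,0,0,0,0,0.9],[0,0,0,0,0,0,0.9]]]}}

```text
clock: 24.8
ee_pos: [0.414, 0.284, 0.144]
eef_rot: [0.707, 0.707, -0.001, -0.0]
ft_force: [-0.4, 0.4, -0.4]
width: 0.0243
```

Request:
{"fn": "jog_arm", "kwargs": {"rows": [[[0,0,0,0,0,0.12,0.9],[0,0,0,0,0,0.15,0.9],[0,0,0,0,0,0.15,0.9],[0,0,0,0,0,0.15,0.9],[0,0,0,0,0,0.15,0.9],[0,0,0,0,0,0.1,0.9],[0,0,0,0,0,0,0.9],[0,0,0,0,0,0,0.9]]]}}

```text
clock: 25.47
ee_pos: [0.4142, 0.284, 0.1115]
eef_rot: [0.707, 0.707, -0.0, -0.0]
ft_force: [0.7, 0.5, -1.2]
width: 0.0242
```

Request:
{"fn": "jog_arm", "kwargs": {"rows": [[[0,0,0,0,0,0.08,0.9],[0,0,0,0,0,0.06,0.9],[0,0,0,0,0,0.04,0.9],[0,0,0,0,0,0.03,0.9],[0,0,0,0,0,0,0.9],[0,0,0,0,0,0,0.9],[0,0,0,0,0,0,0.9]]]}}

```text
clock: 26.05
ee_pos: [0.4148, 0.284, 0.1035]
eef_rot: [0.707, 0.707, 0.0, 0.0]
ft_force: [2.9, -2.2, -2.2]
width: 0.0241
```

Request:
{"fn": "jog_arm", "kwargs": {"rows": [[[0,0,0,0,0,0.03,0.9],[0,0,0,0,0,0.02,0.9],[0,0,0,0,0,0,0.9],[0,0,0,0,0,0,0.9]]]}}

```text
clock: 26.38
ee_pos: [0.4151, 0.2844, 0.1023]
eef_rot: [0.707, 0.707, 0.001, 0.0]
ft_force: [1.0, -2.2, 5.5]
width: 0.0243
```

Contact now. Releasing, rising and checking.

Request:
{"fn": "jog_arm", "kwargs": {"rows": [[[0,0,0,0,0,0,0.7],[0,0,0,0,0,0,0.5],[0,0,0,0,0,0,0.45],[0,0,0,0,0,0,0.45],[0,0,0,0,0,0,0.45],[0,0,0,0,0,-0.3,0.45],[0,0,0,0,0,-0.7,0.45],[0,0,0,0,0,-0.9,0.45],[0,0,0,0,0,-0.9,0.45],[0,0,0,-0.8,0,0,0.45],[0,0,0,-0.9,0,0,0.45],[0,0,0,-0.9,0,0,0.45],[0,0,0,-0.4,0,0,0.45],[0,0,0,0,0,0,0.45],[0,0,0,0,0,0,0.45],[0,0,0,0,0,0,0.45]]]}}

```text
clock: 27.72
ee_pos: [0.4144, 0.1648, 0.2134]
eef_rot: [0.707, 0.707, 0.0, -0.0]
ft_force: [-0.4, -0.5, -0.5]
width: 0.0516
```

```bash
python3 - <<'E'
from h import *
s=manip.read_state(); print(s['ee_pos'],s['width'],s['ft_force'])
for n in('wrist','scene','side'):
    g=grab(n); save(n+'14',g)
    for k,z,r in(('knob',.128,.02),('narrow',.0978,.022),('mid',.0745,.03),('wide',.0495,.037),('collar',.025,.045)):
        try: a=top(g,(.4145,.2842),z,r,.004); print(n,k,a[0],a[1],a[2],a[-1])
        except Exception as e: print(n,k,'none')
    for k,c0,z in(('stamp',(.5463,.036),.06),('loupe',(.5416,.21),.036)):
        try:a=top(g,c0,z,.03); print('  ',k,a[1])
        except Exception: print('  ',k,'none')
a=cv2.imread('pics/scene14.png')[130:260,180:330];b=cv2.imread('pics/side14.png')[310:440,212:362]
cv2.imwrite('pics/crop14.png',cv2.resize(np.hstack([a,b]),None,fx=2.6,fy=2.6,interpolation=2))
E
```

```text
[0.41435878 0.16484549 0.21338291] 0.05156442221499707 [-0.38833983 -0.46761971 -0.48867891]
wrist knob 911 [0.4145 0.2855] [0.0225 0.0232] 0.1272
wrist narrow 355 [0.4141 0.2814] [0.0308 0.0238] 0.0973
wrist mid 800 [0.4154 0.2844] [0.0445 0.0451] 0.0743
wrist wide 1018 [0.4155 0.2836] [0.0593 0.06  ] 0.0495
wrist collar 1395 [0.4172 0.2829] [0.0769 0.078 ] 0.0247
   stamp [0.5488 0.0366]
   loupe [0.5432 0.2095]
scene knob 48 [0.4132 0.2818] [0.0198 0.0225] 0.1268
scene narrow 58 [0.4131 0.2799] [0.0279 0.0251] 0.0971
scene mid 113 [0.4132 0.2768] [0.0428 0.0351] 0.0735
scene wide 143 [0.4143 0.2741] [0.0591 0.0457] 0.0486
scene collar 198 [0.4151 0.2706] [0.0753 0.0555] 0.0239
   stamp [0.5468 0.032 ]
   loupe [0.5422 0.2079]
side knob 156 [0.4121 0.2884] [0.0219 0.0213] 0.1266
side narrow 156 [0.4121 0.2879] [0.0317 0.0301] 0.0975
side mid 260 [0.4138 0.2875] [0.0466 0.044 ] 0.0741
side wide 344 [0.4137 0.2875] [0.0593 0.0566] 0.0491
side collar 496 [0.4147 0.2889] [0.0782 0.0719] 0.0242
   stamp [0.5458 0.0395]
   loupe [0.5416 0.2109]
```

View pics/crop14.png

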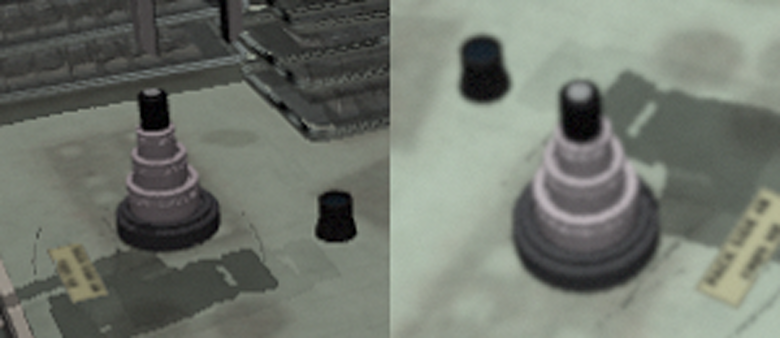

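The crop shows the complete upright stack with the knob flush on the narrow ring, and the bystanders haven't moved. Handing in.

```bash
python3 -c "
from cell import ticket; print(ticket.finish_job())"
```

```text
the job is handed in; nothing more can be done
None
```

I built the arbor on the stand in the order you gave: wide, middle and narrow ring, then the large black spindle from the post. I then let go and handed the job in at about 28 s on the robot's clock. The hand-in gave no verdict.

**Final checks (wrist camera):** Everything stood upright, with the gripper open and clear.

| Part | Measured top | Nominal top | Offset from stand axis | Limit |
|---|---|---|---|---|
| Wide ring | 49.5 mm | 50 mm | about 2 mm | 4 mm |
| Middle ring | 74.3 mm | 75 mm | about 2 mm | 6 mm |
| Narrow ring | 97.3 mm | 98 mm | about 3–4 mm (measured before the spindle went in) | 8 mm |
| Spindle knob | 127.2 mm | 128 mm | about 4 mm | 8 mm |

- **Heights:** all read 0.5–0.8 mm low, which I take to be a small depth bias.
- **Bystanders:** the stamp and loupe were within about 1 mm of where they started, in the scene and side views.
- **Disagreement:** the scene and side cameras differed by about 5–6 mm in absolute y throughout. I positioned parts by the wrist camera and by offsets within a single view, where the three views agreed to about 1–2 mm.

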